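Unpack the pastry carrier into the display rack

ROBOT

A 6-joint arm with a two-finger parallel gripper is mounted at the origin on the work surface. World frame = base frame: x ahead of the robot, y to its left, z up, the work surface at z = 0. Lengths are in m, angles in rad, forces in N, time in s.
With the tool pointing down it reaches from about 0.325 to 0.85 m from the base axis. Payload 15.5 kg.
Tool frame: the origin (TCP) lies on the centre line of the jaws, within the pads' length; the fingertips stand 22 mm ahead of it and the grasp point (between the pads) lies 3 mm ahead of it (arm.tip_extent is the z of the fingertips in the tool frame, in m); z points along the fingers, y is the line along which they close (so a half turn about z gives the same grasp; the last joint's range is limited). The gripper opens to 91 mm and grips with 3 to 60 N. Pads are 32 mm wide; open, the fingers measure 118 mm over their backs; the gripper's body (76 mm by 178 mm) begins 60 mm behind the grasp point.
Start: joints at [1.036, 0.494, 1.345, -0, 1.302, -0.096], TCP at [0.266, 0.566, 0.236] pointing down, gripper open.
Joint ranges: [-2.91, 2.91], [-0.82, 2.16], [0.22, 2.67], [-1.22, 4.37], [0.12, 2.79], [-3.08, 3.08]. Speed limits (rad/s): [1.89, 1.89, 2.57, 3.01, 3.01, 3.01].

INTERFACE

Orientations are given as a unit quaternion [w, x, y, z].
In Python, from bench import arm gives the robot as it stands. The module is installed in compiled form; this text tells all that it offers.
- The arm moves only by the tool arm_command, never from a script. Its argument "deltas" is text: rows parted by semicolons, each of 5 numbers parted by spaces: the gripper's target within -1 to 1 (fully open at 1, half-way at 0, shut at -1), then the shift along the tool's x, y, z in units of 40 mm (1.0 is 40 mm), then the turn about the tool's z in units of 5 degrees (1.0 is 5 degrees). A call has 1 to 10 rows; each row shifts and turns the commanded pose from where the row before left it, along the tool's axes as they then stand; what a row does not reach is not made up. A row lasts 1/12 s, in which the tool goes at most 41.7 mm and 7.16 degrees, less where a joint would pass 70% of its speed; a pose out of reach is approached as far as the arm can. A call is refused whole if a number of a shift passes 1 or a number of a turn 1, either way. A call with a gripper value outside its range is refused whole. The fingers move at their own pace and stop on an object; "grip_force" is the grip in N (left out, the last holds). Time passes only in rows, so rows that do not move let the fingers close. It gives the time, the measured TCP pose, the force, the opening and the grip force at its end, in the units of the state.
- arm.get_state(): the state, without advancing time (a new reading comes with each control period).
- arm.read_camera(name): name is "side" or "top"; returns the picture (400x640x3 uint8, red, green, blue); there is no depth.
- arm.camera_info(name): a dict with "fx", "fy", "cx", "cy" (pixels), "dist" ([k1, k2, p1, p2, k3] as OpenCV has them; the pictures are not rectified), "camera_from_world" (4x4, takes a point from world to camera coordinates). Camera axes: x right, y down, z forward; pixel columns grow to the right and rows downward; lengths in m; the calibration is good to about 2 mm. A picture is of the moment at which its call begins. camera_info takes no time and is no camera call.
- arm.job_done(): hands the job in; it is judged then, once.
The state is a dict: "clock": time; "q": joint angles; "dq": joint speeds; "effort": joint torques, N m; "ee_pos": TCP position; "orientation": TCP orientation; "wrist_force": force on the tool from outside, world axes, zero at the start; "moment": the same for the moment, N m; "width": finger opening in m; "grip_force": force on a finger pad.
Only numpy, scipy, OpenCV 4.12 (cv2) and the standard library are available. Lean on these libraries where they do the work, as an engineer would, in place of code of your own. Each camera call takes 0.05 s, during which the arm holds its last target. There are 200 camera calls.

TASK

Take the pastry carrier apart: lift off the cover and stand it upright on the middle of the cork mat, then lift out the tart pan, set it flat on the counter and let go of it. Take the pan again and slide it, grip end outwards, fully home into the free, paper-lined bay of the low rack, against the bar at the back. Last, take the sugar dredger out of the carrier's base and stand it upright on top of the rack, tipping nothing over and leaving the other things where they are.

Things in the scene. Friction and masses are not known exactly. Their poses are not given: they have to be found in the camera images.
- carrier: White plastic base of the carrier, fixed, 228 x 158 mm (its x, y), origin on the counter at its centre. Outer rim 66 mm high; inside it, at height 60 mm, a level ledge all round on which the cover and the pan rest. In the middle an open well, 150 x 100 mm (x, y) at the ledge, floor at height 4 mm, in which the dredger stands.
- cover_center (a point): Aluminium cover, a deep upside-down box, open below, 212 x 142 x 80 mm (its x, y, z), walls 4 mm, 0.35 kg; point at its centre, 40 mm above its lower edge. It stands inside the rim of the base on the ledge, over pan and dredger, with 3 to 4 mm play; it must rise straight up 80 mm to clear the pan's bail. Axes parallel to the carrier's at the start.
- cover_knob (a point): Centre of the round black knob on the cover, 28 mm across, 20 mm high, 70 mm above cover_center; its neck below, 14 mm across, leaves 20 mm between knob and cover.
- pan_center (a point): Steel tart pan with four cups: body 120 x 116 mm (its x, y), edges 22 mm high, 0.38 kg; point on its middle line, 31 mm above its underside. Under the cover at the start, its underside on the carrier's ledge (height 60 mm), its x axis nearly parallel to the carrier's. Fixed parts: the bail and the end grip. Overall height 62 mm.
- pan_bail (a point): Middle of the pan's bail, a level steel bar 12 mm thick (pan x), 14 mm high, 105 mm long (pan y) on two uprights, above the pan's centre; point 55 mm above the pan's underside. For lifting the pan level.
- pan_grip (a point): Black end grip of the pan, a bar 16 x 16 mm, 65 mm long, that sticks out from the middle of the pan's -x edge; this point lies 105 mm from the pan's centre towards its -x (45 mm out from the edge), 24 mm above the pan's underside. For sliding the pan.
- dredger_center (a point): Steel sugar dredger, an upright round can 49 mm in diameter, 50 mm high, 0.12 kg, point at its centre, 25 mm up. Stands in the well of the carrier, under the pan.
- mat: Flat cork mat 240 x 160 mm (x, y), 4 mm thick, fixed; origin on the counter under its centre.
- rack: Low dark steel rack, fixed, 125 mm deep, 312 wide, 95 high; origin on the counter at the middle of its front, x into its depth (away from the robot), y left. Two bays centred at y = +76 and -76 mm: each 144 mm wide between 20 mm high runners, 85 mm high under the top (the bail fits under, not a hand holding it), floor the counter itself; stop bar 115 mm from the front. One bay holds a pan of buns.
- rack_top (a point): Middle of the rack's top surface, a close wire grid that things stand on, 125 x 312 mm (x, y), level, at height 95 mm; axes as the rack's. A jar stands in one back corner (about 25 mm back from here and 105 mm towards -y); the rest is free.
- liner: Thin sheet of white paper lying in the rack's free bay; origin on the counter, exactly where the pan's centre is when it is fully home against the stop bar; axes as the rack's (the pan goes in along +x, the grip sticking out to -x, the pan's front edge then 5 mm proud of the rack's front).
- bun_pan: Pan of buns in the other bay, same body and end grip, no bail; origin under the centre of its body. To be left alone.
- jar: Small glass jar on the rack's top, 48 mm in diameter, 60 mm high, origin under its centre. To be left alone.
- mug: White mug, 80 mm across, 85 mm high, origin under its centre, right of the rack. To be left alone.
- cutter: Round steel pastry cutter, a thin ring 50 mm across, 35 mm high, on the counter in front of the carrier, origin under its centre. To be left alone.
- shaker: Steel shaker, 44 mm in diameter, 90 mm high, origin under its centre, beyond the mat. To be left alone.
- bowl: Steel bowl, 110 mm across, origin under its centre, beyond the carrier. To be left alone.
- brush: Pastry brush lying beyond the gap between carrier and rack. To be left alone.

How it is judged:
By the outcome, as a careful person would: the job done as asked, in the order asked, and still so for the second after the job is handed in, with the robot touching nothing.
It also fails if it takes over 72 s, if anything falls off the work surface, if the arm or the gripper's body presses on something with over 40 N, if the wrist force passes 120 N, or if a joint passes its speed limit or range.

## Working session

There is one attempt and no reset: what is moved stays moved. The work goes in short steps, Python scripts to look and compute and a tool call to move; the robot and the scene stay as the last step left them, time stands still between calls to the robot, and variables do not carry over. Pictures are saved under pics/ and viewed, at most 10 in all, crops included, and the job is handed in when it is done.

Besides the shell and the picture viewer there is one more tool, called after ">>>" as a command line: name --argument value ..., lists and objects as JSON in quotes. arm_command: Moves the arm, as the interface text tells. Its arguments: {"type":"object","properties":{"deltas":{"type":"string"},"grip_force":{"type":"number"}},"required":["deltas"]}

```bash
mkdir -p pics; cat > h.py <<'E'
import numpy as np, cv2
from bench import arm
def shot(n,f,crop=None,s=1):
    im=arm.read_camera(n)[:,:,::-1]
    cv2.imwrite('pics/raw_'+f,im)
    if crop: x,y,w,h=crop; im=im[y:y+h,x:x+w]
    cv2.imwrite('pics/'+f,cv2.resize(im,None,fx=s,fy=s,interpolation=cv2.INTER_CUBIC))
def K(i): return np.array([[i['fx'],0,i['cx']],[0,i['fy'],i['cy']],[0,0,1.]])
def w(n,uv,z):
    i=arm.camera_info(n);T=np.array(i['camera_from_world'])
    p=cv2.undistortPoints(np.array(uv,float).reshape(-1,1,2),K(i),np.array(i['dist'])).reshape(-1,2)
    R,t=T[:3,:3],T[:3,3];c=-R.T@t
    d=np.c_[p,np.ones(len(p))]@R
    z=np.broadcast_to(z,len(d))
    return c+d*((z-c[2])/d[:,2])[:,None]
def px(n,P):
    i=arm.camera_info(n);T=np.array(i['camera_from_world'])
    return cv2.projectPoints(np.array(P,float).reshape(-1,1,3),cv2.Rodrigues(T[:3,:3])[0],T[:3,3],K(i),np.array(i['dist']))[0].reshape(-1,2)
E
python3 - <<'E'
from h import *
np.set_printoptions(precision=4,suppress=True)
shot('top','t1.png',None,1.25);shot('side','s1.png',None,1.25)
for n in('top','side'):
    T=np.array(arm.camera_info(n)['camera_from_world']);print(n,-T[:3,:3].T@T[:3,3],T[:3,:3].tolist())
s=arm.get_state();print(s['ee_pos'],s['orientation'],s['width'],s['clock'])
E
```

```text
top [ 0.5064 -0.0183  1.1358] [[0.0008643133633516276, -0.9999098332776869, 0.013400681960188735], [-0.9946867732106457, -0.0022391656161451575, -0.10292331775228067], [0.10294404384034751, -0.013240523098868456, -0.9945990209053418]]
side [0.5066 0.6433 0.8375] [[-0.9863378730011026, -0.1646129669827602, 0.006338089995707038], [-0.12229337547368134, 0.7059023485270994, -0.6976719893038408], [0.11037178352692406, -0.6889154124020291, -0.7163892963717615]]
[0.2654 0.5655 0.2354] [-0.0002  0.2176  0.976  -0.0005] 0.09095591570566242 0.1
```

View pics/t1.png

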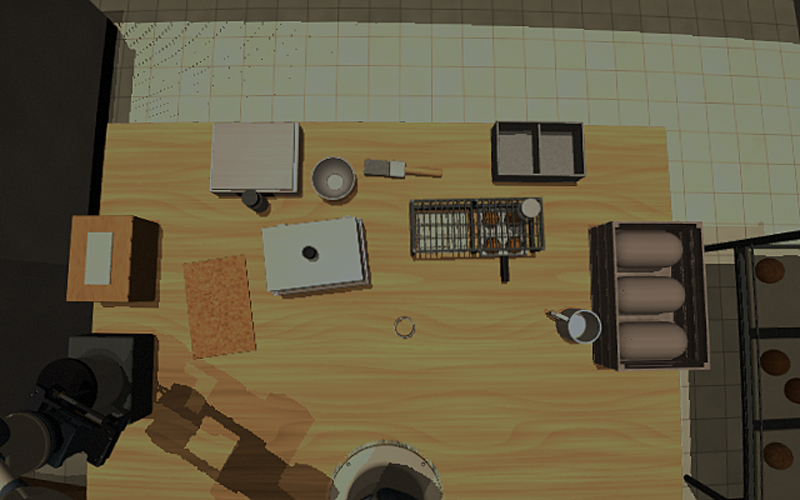

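View pics/s1.png

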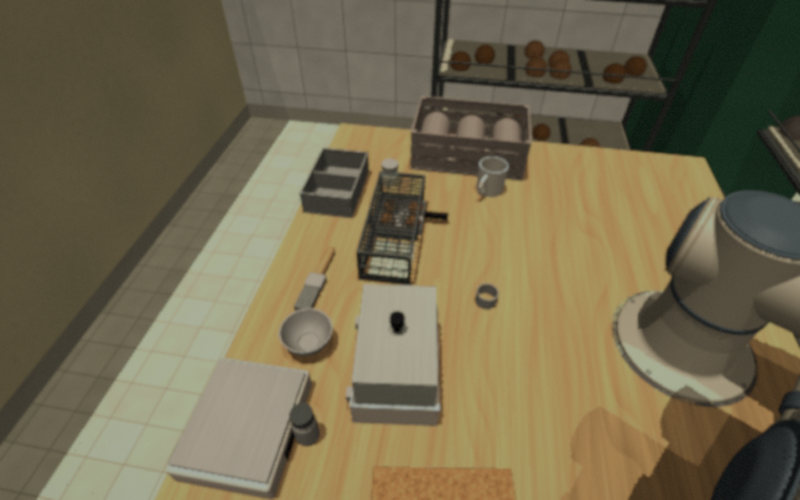

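The top view shows the cover on its carrier, with the knob near (310,253), the mat at (220,307), the rack at (477,228) and the jar at (530,207). The left bay is free and the right one holds the bun pan. In the side view the knob is at (398,322). Next I'll enlarge the top view.

```bash
python3 - <<'E'
import cv2
im=cv2.imread('pics/raw_t1.png')[140:300,140:440]
im=cv2.convertScaleAbs(im,alpha=1.5)
cv2.imwrite('pics/t1c.png',cv2.resize(im,(800,427),interpolation=cv2.INTER_CUBIC))
E
```

```text
(no output)
```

View pics/t1c.png

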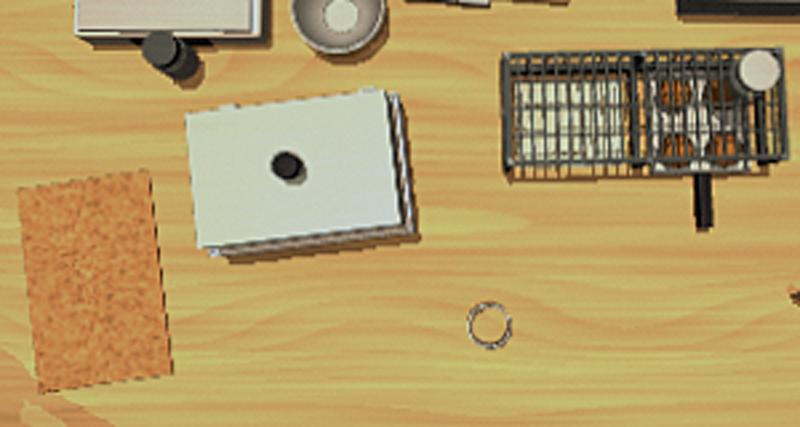

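The crop shows:
- Cover top corners: (186,115), (383,90), (402,225), (199,248)
- Knob: (287,164)
- Mat corners: (18,188), (150,170), (172,373), (40,391)
- Rack top corners: roughly (503,52), (784,50), (789,158), (508,163)
- Bun pan grip: from (703,172) to (704,228)

```bash
python3 - <<'E'
from h import *
np.set_printoptions(precision=4,suppress=True)
r=lambda a:(np.array(a,float)+.5)/2.6667-.5+140
for nm,p,z in [('cover',[(186,115),(383,90),(402,225),(199,248)],.14),('mat',[(18,188),(150,170),(172,373),(40,391)],.004),('rack',[(503,52),(784,50),(789,158),(508,163)],.095)]:
    P=w('top',r(p),z)[:,:2]; L=[np.linalg.norm(P[i]-P[(i+1)%4]) for i in range(4)]
    a=[np.degrees(np.arctan2(*(P[i]-P[j])[::-1])) for i,j in((0,1),(3,2),(0,3),(1,2))]
    print(nm,P.tolist(),'c',P.mean(0),'L',np.array(L),'ang',np.array(a))
print('knob',w('top',r([(287,164)]),.18), w('side',np.array([(398,315)])/1.25,.18))
print('bungrip',w('top',r([(703,172),(704,228)]),.032))
print('jar top',w('top',r([(758,70)]),.155))
from scipy.spatial.transform import Rotation as Ro
s=arm.get_state();q=s['orientation'];print(Ro.from_quat([*q[1:],q[0]]).as_matrix())
E
```

```text
cover [[0.6456741350325417, 0.2756349160689808], [0.6724176558519558, 0.0699121494112219], [0.5317548697561946, 0.04877646471825835], [0.5074801569392592, 0.25784899398674077]] c [0.5893 0.163 ] L [0.2075 0.1422 0.2105 0.1393] ang [97.4068 96.6228  7.3338  8.5452]
mat [[0.5771897544943804, 0.5143794755437278], [0.599081068394558, 0.3565225107733798], [0.36302510361962437, 0.3235115128929767], [0.34067651526129467, 0.47837800500977784]] c [0.47   0.4182] L [0.1594 0.2384 0.1565 0.2392] ang [97.8953 98.2116  8.655   7.9608]
rack [[0.7225493001513521, -0.057284393531965974], [0.7266292279940583, -0.3694759464562987], [0.6062219665677309, -0.37097538133264113], [0.60016830182182, -0.062499808927378164]] c [ 0.6639 -0.2151] L [0.3122 0.1204 0.3085 0.1225] ang [90.7487 91.1243  2.4403  0.7135]
knob [[0.591  0.1611 0.18  ]] [[0.589  0.1624 0.18  ]]
bungrip [[ 0.5958 -0.2908  0.032 ]
 [ 0.5312 -0.2906  0.032 ]]
jar top [[ 0.6925 -0.3209  0.155 ]]
[[-0.9053  0.4248 -0.0006]
 [ 0.4248  0.9053 -0.0009]
 [ 0.0001 -0.0011 -1.    ]]
```

>>> arm_command --deltas "1 -0.73 -0.355 0 0;1 -0.73 -0.355 0 0;1 -0.73 -0.355 0 0;1 -0.73 -0.355 0 0;1 -0.73 -0.355 0 0;1 -0.73 -0.355 0 0;1 -0.73 -0.355 0 0;1 -0.73 -0.355 0 0;1 -0.73 -0.355 0 0;1 -0.73 -0.355 0 0" --grip_force 50

```text
clock: 0.93
ee_pos: [0.4702, 0.3117, 0.2357]
orientation: [-0.0, 0.218, 0.976, -0.0]
wrist_force: [1.0, -0.0, 1.3]
width: 0.0914
grip_force: 0.0
```

>>> arm_command --deltas "1 -0.73 -0.355 0 0;1 -0.73 -0.355 0 0;1 -0.73 -0.355 0 0;1 -0.73 -0.355 0 0;1 -0.73 -0.355 0 0;1 -0.7 -0.35 0 0;1 0 0 0 0;1 0 0 0 0"

```text
clock: 1.6
ee_pos: [0.5915, 0.161, 0.2354]
orientation: [-0.0, 0.219, 0.976, -0.0]
wrist_force: [-0.8, 1.2, 0.4]
width: 0.0915
grip_force: 0.0
```

```bash
cat >> h.py <<'E'
def to(x=None,y=None,z=None,yaw=None):
    "units still to go: tool x,y,z (40 mm, in present axes) and turn (5 deg)"
    from scipy.spatial.transform import Rotation as Ro
    s=arm.get_state();q=s['orientation'];R=Ro.from_quat([*q[1:],q[0]]).as_matrix();p=np.array(s['ee_pos'])
    cy=np.degrees(np.arctan2(R[1,1],R[0,1]))
    t=np.array([p[i] if v is None else v for i,v in enumerate((x,y,z))])
    print('t',round(s['clock'],2),'p',p.round(4),'yaw_y',round(cy,2),'w',round(s['width'],4),'gf',round(s['grip_force'],1),'F',np.round(s['wrist_force'],1))
    print('go',(R.T@(t-p)/.04).round(3),'turn',None if yaw is None else round(-((yaw-cy+180)%360-180)/5,3))
E
python3 -c "
from h import *
to(.590,.1622,.173)"
```

```text
t 1.6 p [0.5915 0.161  0.2354] yaw_y 64.72 w 0.0915 gf 0.0 F [-0.8  1.2  0.4]
go [0.046 0.012 1.56 ] turn None
```

>>> arm_command --deltas "1 0.04 0 0.4 0;1 0 0 0.4 0;1 0 0 0.4 0;1 0 0 0.36 0;1 0 0 0 0;-1 0 0 0 0;-1 0 0 0 0;-1 0 0 0 0;-1 0 0 0 0;-1 0 0 0 0"

```text
clock: 2.43
ee_pos: [0.5897, 0.1631, 0.1742]
orientation: [0.0, 0.218, 0.976, 0.0]
wrist_force: [0.6, 0.3, 0.6]
width: 0.0605
grip_force: 0.0
```

>>> arm_command --deltas "-1 0 0 0 0;-1 0 0 0 0;-1 0 0 -0.05 0;-1 0 0 -0.1 0;-1 0 0 -0.15 0"

```text
clock: 2.85
ee_pos: [0.5893, 0.163, 0.1856]
orientation: [-0.0, 0.218, 0.976, -0.0]
wrist_force: [-0.8, -1.6, -9.5]
width: 0.0274
grip_force: 16.2
```

>>> arm_command --deltas "-1 0 0 0 0;-1 0 0 0 0;-1 0 0 0 0" --grip_force 50

```text
clock: 3.1
ee_pos: [0.5893, 0.1629, 0.1853]
orientation: [-0.0, 0.218, 0.976, -0.0]
wrist_force: [-0.3, -0.4, -3.6]
width: 0.0264
grip_force: 50.0
```

>>> arm_command --deltas "-1 0 0 -0.2 0;-1 0 0 -0.2 0;-1 0 0 -0.2 0;-1 0 0 -0.2 0;-1 0 0 -0.2 0"

```text
clock: 3.52
ee_pos: [0.5896, 0.163, 0.2267]
orientation: [0.0, 0.218, 0.976, 0.0]
wrist_force: [0.1, 0.5, -4.1]
width: 0.0268
grip_force: 50.0
```

>>> arm_command --deltas "-1 0 0 -0.35 0;-1 0 0 -0.35 0;-1 0 0 -0.35 0;-1 0 0 -0.35 0;-1 0 0 -0.35 0;-1 0 0 -0.35 0;-1 0 0 0 0.3;-1 0 0 0 0.7;-1 0 0 0 1;-1 0 0 0 1"

```text
clock: 4.35
ee_pos: [0.5894, 0.163, 0.3103]
orientation: [0.0, 0.345, 0.939, 0.0]
wrist_force: [0.5, 0.4, -3.2]
width: 0.0266
grip_force: 50.0
```

>>> arm_command --deltas "-1 0 0 0 1;-1 0 0 0 1;-1 0 0 0 1;-1 0 0 0 1;-1 0 0 0 1;-1 0 0 0 1;-1 0 0 0 1;-1 0 0 0 1;-1 0 0 0 1;-1 0 0 0 1"

```text
clock: 5.18
ee_pos: [0.5894, 0.163, 0.3102]
orientation: [0.0, 0.709, 0.705, 0.0]
wrist_force: [0.2, 0.8, -3.6]
width: 0.0268
grip_force: 50.0
```

>>> arm_command --deltas "-1 0 0 0 1;-1 0 0 0 1;-1 0 0 0 1;-1 0 0 0 1;-1 0 0 0 0.6;-1 0 0 0 0.2;-1 0 0 0 0;-1 0 0 0 0"

```text
clock: 5.85
ee_pos: [0.5895, 0.163, 0.3098]
orientation: [0.0, 0.839, 0.544, 0.0]
wrist_force: [0.3, 0.1, -3.5]
width: 0.027
grip_force: 50.0
```

```bash
python3 -c "
from h import *
to(.470,.4182,.31,-24.3)"
```

```text
t 5.85 p [0.5895 0.163  0.3098] yaw_y -24.03 w 0.027 gf 50.0 F [ 0.3  0.1 -3.5]
go [ 4.611e+00 -5.326e+00 -5.000e-03] turn 0.053
```

>>> arm_command --deltas "-1 0.25 -0.29 0 0;-1 0.5 -0.58 0 0;-1 0.5 -0.58 0 0;-1 0.5 -0.58 0 0;-1 0.5 -0.58 0 0;-1 0.5 -0.58 0 0;-1 0.5 -0.58 0 0;-1 0.5 -0.58 0 0;-1 0.5 -0.58 0 0;-1 0.36 -0.4 0 0"

```text
clock: 6.68
ee_pos: [0.4685, 0.421, 0.3097]
orientation: [-0.0, 0.839, 0.545, 0.0]
wrist_force: [0.0, -0.4, -4.7]
width: 0.0268
grip_force: 50.0
```

>>> arm_command --deltas "-1 0 0 0 0;-1 0 0 0 0;-1 0 0 0 0"

```text
clock: 6.93
ee_pos: [0.4701, 0.4184, 0.3095]
orientation: [0.0, 0.839, 0.544, -0.0]
wrist_force: [-0.0, -0.5, -5.0]
width: 0.0267
grip_force: 50.0
```

```bash
python3 -c "
from h import *
to(.470,.4182,.181,-24.3)
shot('top','t2.png',(120,130,320,180),2.5);shot('side','s2.png')
"
```

```text
t 6.93 p [0.4701 0.4184 0.3095] yaw_y -24.07 w 0.0267 gf 50.0 F [-0.  -0.5 -5. ]
go [-6.000e-03 -1.000e-03  3.212e+00] turn 0.046
```

View pics/t2.png

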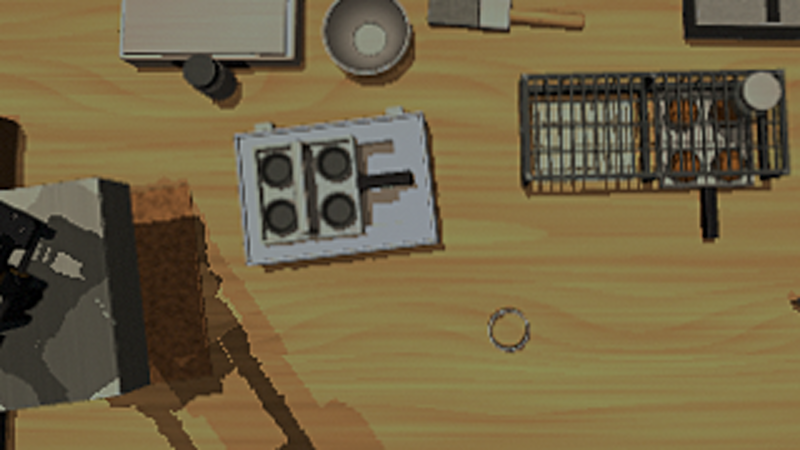

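The top view shows the cover held over the mat and lined up with it. In the carrier, the pan's body is centred near (309,190), the bail runs from (300,143) to (314,236), and the grip points right to (412,178), towards -y. Now I'll lower the cover.

>>> arm_command --deltas "-1 0 0 0.3 0;-1 0 0 0.6 0;-1 0 0 0.7 0;-1 0 0 0.7 0;-1 0 0 0.7 0;-1 0 0 0.6 0;-1 0 0 0.4 0;-1 0 0 0.2 0;-1 0 0 0.1 0;-1 0 0 0 0"

```text
clock: 7.87
ee_pos: [0.4707, 0.4182, 0.1374]
orientation: [0.0, 0.839, 0.543, -0.0]
wrist_force: [0.1, 0.0, -4.1]
width: 0.0268
grip_force: 50.0
```

>>> arm_command --deltas "-1 0 0 0.08 0;-1 0 0 0.08 0;-1 0 0 0.08 0"

```text
clock: 8.12
ee_pos: [0.4709, 0.4188, 0.1289]
orientation: [-0.0, 0.839, 0.544, 0.001]
wrist_force: [-9.9, -7.2, 52.9]
width: 0.0272
grip_force: 50.0
```

```bash
python3 -c "
from h import *
to(.470,.4182,.118,-24.3)
r=lambda a:(np.array(a,float)+.5)/2.5-.5+np.array([120,130])
np.set_printoptions(precision=4,suppress=True)
P=w('top',r([(258,150),(352,137),(366,235),(266,243)]),.082)[:,:2];print(P,P.mean(0),[np.linalg.norm(P[i]-P[(i+1)%4]) for i in range(4)],[np.degrees(np.arctan2(*(P[i]-P[j])[::-1])) for i,j in((0,1),(3,2),(0,3),(1,2))])
G=w('top',r([(412,178),(366,183)]),.092);print('grip',G,np.degrees(np.arctan2(*(G[1]-G[0])[1::-1])))
B=w('top',r([(300,143),(314,236)]),.122);print('bail',B,B.mean(0))
P=w('top',r([(236,136),(426,112),(440,243),(248,264)]),.066)[:,:2];print('carrier',P.mean(0))
im=cv2.imread('pics/raw_t2.png')[175:240,210:300]
cv2.imwrite('pics/t2c.png',cv2.convertScaleAbs(cv2.resize(im,None,fx=8,fy=8,interpolation=cv2.INTER_CUBIC),alpha=1.4))
"
```

```text
t 8.12 p [0.4709 0.4188 0.1289] yaw_y -24.14 w 0.0272 gf 50.0 F [-9.9 -7.2 52.9]
go [-0.025 -0.015  0.273] turn 0.032
[[0.6334 0.2522]
 [0.649  0.1417]
 [0.5341 0.1235]
 [0.5245 0.2399]] [0.5853 0.1893] [np.float64(0.1115833946205456), np.float64(0.11635822648232805), np.float64(0.11683295498523893), np.float64(0.10964910026836767)] [np.float64(98.04646011594932), np.float64(94.74237878786643), np.float64(6.459339484226712), np.float64(9.040390318698499)]
grip [[0.5999 0.0698 0.092 ]
 [0.594  0.123  0.092 ]] 96.36220561650373
bail [[0.6367 0.1945 0.122 ]
 [0.5318 0.1763 0.122 ]] [0.5842 0.1854 0.122 ]
carrier [0.5898 0.1605]
```

View pics/t2c.png

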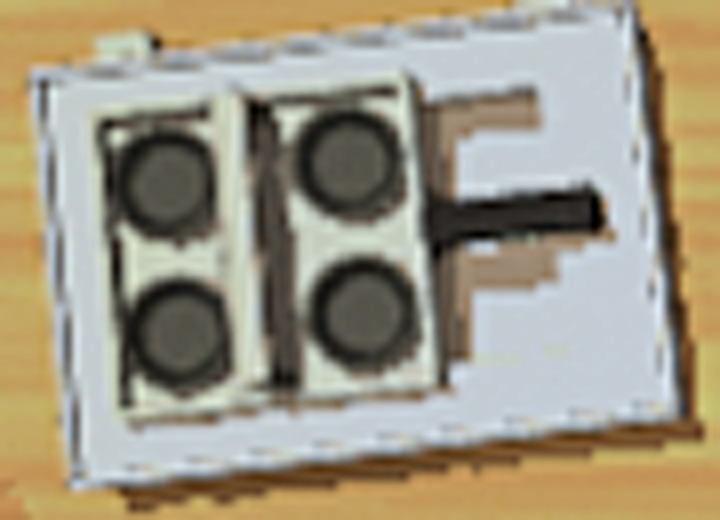

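The enlarged crop shows pan body corners at about (97,112), (408,78), (440,388) and (122,415). The white bail bar runs from (233,95) to (256,393), with its shadow to the right. The grip runs from (432,222) to (603,210). I'll relieve the contact force and then release the cover.

>>> arm_command --deltas "-1 0 0 -0.03 0;-1 0 0 0 0"

```text
clock: 8.28
ee_pos: [0.4706, 0.4186, 0.1296]
orientation: [-0.0, 0.839, 0.544, 0.0]
wrist_force: [0.2, -0.1, -5.2]
width: 0.0266
grip_force: 50.0
```

```bash
python3 -c "
from h import *
to(.470,.4182,.118,-24.3)
r=lambda a:(np.array(a,float)+.5)/8-.5+np.array([210,175])
np.set_printoptions(precision=4,suppress=True)
P=w('top',r([(97,112),(408,78),(440,388),(122,415)]),.082)[:,:2];print(P.mean(0),[np.linalg.norm(P[i]-P[(i+1)%4]) for i in range(4)],[np.degrees(np.arctan2(*(P[i]-P[j])[::-1])) for i,j in((0,1),(3,2),(0,3),(1,2))])
G=w('top',r([(603,210),(432,222)]),.092);print('grip',G,np.degrees(np.arctan2(*(G[1]-G[0])[1::-1])))
B=w('top',r([(233,95),(256,393)]),.122);print('bail',B,B.mean(0))
im=cv2.imread('pics/raw_t2.png')
shot('side','s3.png',(160,200,400,200),2)
"
```

```text
t 8.28 p [0.4706 0.4186 0.1296] yaw_y -24.14 w 0.0266 gf 50.0 F [ 0.2 -0.1 -5.2]
go [-0.016 -0.009  0.291] turn 0.033
[0.587  0.1923] [np.float64(0.11505719547005464), np.float64(0.11444251676592142), np.float64(0.11617480208670232), np.float64(0.11165802309927966)] [np.float64(96.39417273504365), np.float64(95.02228916455508), np.float64(6.283236178275952), np.float64(6.828798738590417)]
grip [[0.6002 0.0685 0.092 ]
 [0.5957 0.1304 0.092 ]] 94.16184235042924
bail [[0.638  0.1974 0.122 ]
 [0.5329 0.1869 0.122 ]] [0.5854 0.1921 0.122 ]
```

View pics/s3.png

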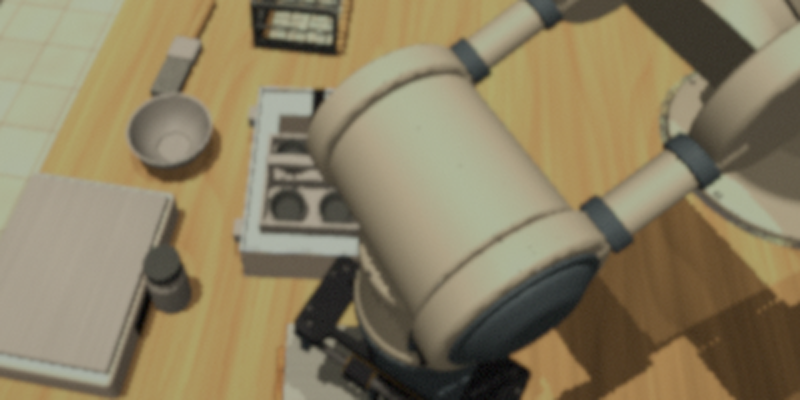

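The side view only shows the arm hiding the cover. The force readings put the cover's edge right at the mat, so I'll release.

>>> arm_command --deltas "-1 0 0 0.02 0;-0.6 0 0 0 0;-0.2 0 0 0 0;0.2 0 0 0 0;0.6 0 0 0 0;1 0 0 0 0;1 0 0 0 0;1 0 0 0 0;1 0 0 -0.2 0;1 0 0 -0.4 0"

```text
clock: 9.17
ee_pos: [0.4696, 0.4179, 0.1514]
orientation: [0.0, 0.839, 0.544, -0.002]
wrist_force: [0.0, 0.1, -0.1]
width: 0.0774
grip_force: 0.0
```

>>> arm_command --deltas "1 0 0 -0.5 0;1 0 0 -0.5 -0.5;1 0 0 -0.5 -1;1 0 0 -0.5 -1;1 0 0 -0.4 -1;1 0 0 0 -1;1 0 0 0 -1;1 0 0 0 -1;1 0 0 0 -1;1 0 0 0 -1"

```text
clock: 10.0
ee_pos: [0.4703, 0.4185, 0.249]
orientation: [0.0, 0.583, 0.812, 0.0]
wrist_force: [0.1, 0.6, -1.2]
width: 0.0913
grip_force: 0.0
```

>>> arm_command --deltas "1 0 0 0 -1;1 0 0 0 -1;1 0 0 0 -1;1 0 0 0 -1;1 0 0 0 -1;1 0 0 0 -1;1 0 0 0 -1;1 0 0 0 -1;1 0 0 0 -1;1 0 0 0 -1"

```text
clock: 10.83
ee_pos: [0.4703, 0.4185, 0.249]
orientation: [0.0, 0.186, 0.983, 0.0]
wrist_force: [0.5, 0.6, 0.6]
width: 0.0909
grip_force: 0.0
```

>>> arm_command --deltas "1 0 0 0 -1;1 0 0 0 -1;1 0 0 0 -1;1 0 0 0 -1;1 0 0 0 -1;1 0 0 0 -0.4;1 0 0 0 0;1 0 0 0 0"

```text
clock: 11.5
ee_pos: [0.4704, 0.4185, 0.2488]
orientation: [0.0, -0.046, 0.999, 0.0]
wrist_force: [-0.1, 0.1, -0.4]
width: 0.0915
grip_force: 0.0
```

```bash
python3 -c "
from h import *
to(.586,.1922,.225,95.5)
shot('top','t4.png',(100,150,320,180),2.5)
"
```

```text
t 11.5 p [0.4704 0.4185 0.2488] yaw_y 95.27 w 0.0915 gf 0.0 F [-0.1  0.1 -0.4]
go [-2.359 -5.899  0.595] turn -0.045
```

View pics/t4.png

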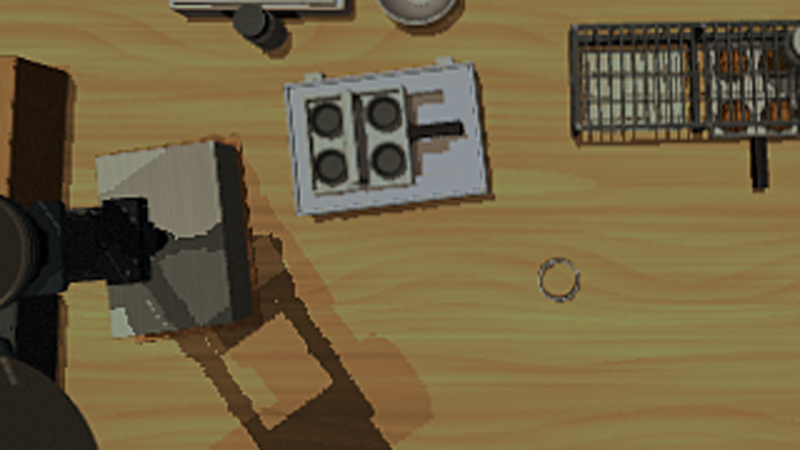

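The cover stands upright on the mat, with top corners at about (97,157), (214,141), (236,320) and (112,337). Next I'll go to the bail.

>>> arm_command --deltas "1 -0.16 -0.4 0 0;1 -0.3 -0.75 0 0;1 -0.3 -0.75 0 0;1 -0.3 -0.75 0 0;1 -0.3 -0.75 0 0;1 -0.3 -0.75 0 0;1 -0.3 -0.75 0 0;1 -0.3 -0.75 0 0;1 -0.1 -0.25 0 0;1 0 0 0 0"

```text
clock: 12.38
ee_pos: [0.5876, 0.1899, 0.2484]
orientation: [0.0, -0.045, 0.999, -0.0]
wrist_force: [0.1, 0.6, -0.0]
width: 0.0915
grip_force: 0.0
```

>>> arm_command --deltas "1 0 0 0.5 0;1 0 0 0.5 0;1 0 0 0 0;1 0 0 0 0"

```text
clock: 12.72
ee_pos: [0.5855, 0.1931, 0.208]
orientation: [-0.001, -0.047, 0.999, -0.0]
wrist_force: [0.8, 0.0, 0.7]
width: 0.0917
grip_force: 0.0
```

```bash
python3 -c "
from h import *
to(.586,.1922,.118,95.5)
"
```

```text
t 12.72 p [0.5855 0.1931 0.208 ] yaw_y 95.37 w 0.0917 gf 0.0 F [0.8 0.  0.7]
go [-0.015 -0.023  2.25 ] turn -0.026
```

>>> arm_command --deltas "1 0 0 0.4 0;1 0 0 0.6 0;1 0 0 0.6 0;1 0 0 0.4 0;1 0 0 0.2 0;1 0 0 0.05 0;-1 0 0 0 0;-1 0 0 0 0;-1 0 0 0 0;-1 0 0 0 0" --grip_force 55

```text
clock: 13.55
ee_pos: [0.5869, 0.1925, 0.1194]
orientation: [0.001, -0.047, 0.999, 0.0]
wrist_force: [0.9, 0.2, -0.7]
width: 0.067
grip_force: 0.0
```

>>> arm_command --deltas "-1 0 0 0 0;-1 0 0 0 0;-1 0 0 0 0;-1 0 0 0 0;-1 0 0 0 0;-1 0 0 0 0;-1 0 0 0 0;-1 0 0 0 0;-1 0 0 0 0;-1 0 0 0 0"

```text
clock: 14.38
ee_pos: [0.5864, 0.1924, 0.1183]
orientation: [-0.0, -0.047, 0.999, 0.0]
wrist_force: [-0.4, 0.8, -0.2]
width: 0.0117
grip_force: 55.0
```

>>> arm_command --deltas "-1 0 0 -0.1 0;-1 0 0 -0.2 0;-1 0 0 -0.3 0;-1 0 0 -0.4 0;-1 0 0 -0.5 0;-1 0 0 -0.5 0;-1 0 0 -0.5 0;-1 0 0 -0.3 0;-1 0 0 -0.2 0.4;-1 0 0 0 0.8"

```text
clock: 15.22
ee_pos: [0.5871, 0.1924, 0.241]
orientation: [0.002, 0.006, 1.0, 0.0]
wrist_force: [1.0, -0.2, -3.9]
width: 0.0113
grip_force: 55.0
```

>>> arm_command --deltas "-1 0 0 0 1;-1 0 0 0 1;-1 0 0 0 1;-1 0 0 0 1;-1 0 0 0 1;-1 0 0 0 1;-1 0 0 0 1;-1 0 0 0 1;-1 0 0 0 1;-1 0 0 0 1"

```text
clock: 16.05
ee_pos: [0.5862, 0.1922, 0.2389]
orientation: [0.0, 0.43, 0.903, -0.0]
wrist_force: [0.7, -0.3, -3.0]
width: 0.0114
grip_force: 55.0
```

>>> arm_command --deltas "-1 0 0 0 1;-1 0 0 0 1;-1 0 0 0 1;-1 0 0 0 1;-1 0 0 0 1;-1 0 0 0 1;-1 0 0 0 1;-1 0 0 0 0.7;-1 0 0 0 0;-1 0 0 0 0"

```text
clock: 16.88
ee_pos: [0.5863, 0.1923, 0.2387]
orientation: [0.0, 0.701, 0.713, 0.0]
wrist_force: [-0.5, 1.2, -3.7]
width: 0.0114
grip_force: 55.0
```

```bash
python3 -c "
from h import *
to(.511,-.141,.235,0.9)
r=lambda a:(np.array(a,float)+.5)/2.5-.5+np.array([100,150])
print(w('top',r([(559,279)]),.0))
"
```

```text
t 16.88 p [0.5863 0.1923 0.2387] yaw_y 0.98 w 0.0114 gf 55.0 F [-0.5  1.2 -3.7]
go [-8.298 -2.025  0.093] turn 0.016
[[ 0.41991034 -0.04478985  0.        ]]
```

>>> arm_command --deltas "-1 -0.3 -0.06 0 0;-1 -0.6 -0.13 0 0;-1 -0.8 -0.18 0 0;-1 -0.8 -0.18 0 0;-1 -0.8 -0.18 0 0;-1 -0.8 -0.18 0 0;-1 -0.8 -0.18 0 0;-1 -0.8 -0.18 0 0;-1 -0.8 -0.18 0 0;-1 -0.8 -0.18 0 0"

```text
clock: 17.72
ee_pos: [0.5246, -0.1025, 0.2386]
orientation: [0.0, 0.701, 0.713, -0.0]
wrist_force: [1.0, 0.2, -4.1]
width: 0.0119
grip_force: 55.0
```

>>> arm_command --deltas "-1 -0.7 -0.16 0 0;-1 -0.3 -0.06 0 0;-1 0 0 0 0;-1 0 0 0 0"

```text
clock: 18.05
ee_pos: [0.5171, -0.1412, 0.2384]
orientation: [-0.0, 0.702, 0.712, 0.0]
wrist_force: [-0.1, 0.8, -3.7]
width: 0.0117
grip_force: 55.0
```

```bash
python3 -c "
from h import *
to(.518,-.141,.058,0.9)
shot('top','t5.png',(250,140,200,150),4)
"
```

```text
t 18.05 p [ 0.5171 -0.1412  0.2384] yaw_y 0.84 w 0.0117 gf 55.0 F [-0.1  0.8 -3.7]
go [3.000e-03 2.300e-02 4.511e+00] turn -0.013
```

View pics/t5.png

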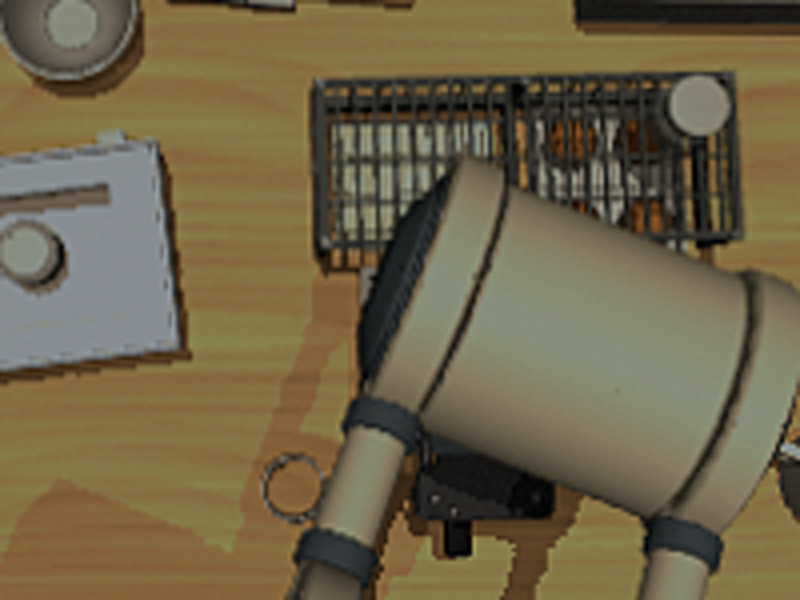

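The top view shows the pan held in front of the free bay, with the arm partly hiding it. The dredger is visible in the well at (30,250). The rack's top corners are at (313,80), (735,72), (740,237) and (318,250), and the cutter at (294,488) is clear. Lowering the pan.

>>> arm_command --deltas "-1 0 0 0.3 0;-1 0 0 0.6 0;-1 0 0 0.7 0;-1 0 0 0.7 0;-1 0 0 0.7 0;-1 0 0 0.6 0;-1 0 0 0.4 0;-1 0 0 0.2 0;-1 0 0 0.1 0;-1 0 0 0 0"

```text
clock: 18.93
ee_pos: [0.5175, -0.1401, 0.0662]
orientation: [-0.0, 0.701, 0.713, -0.0]
wrist_force: [-0.1, -0.5, -3.4]
width: 0.0114
grip_force: 55.0
```

>>> arm_command --deltas "-1 0 0 0.05 0;-1 0 0 0.05 0;-1 0 0 0 0"

```text
clock: 19.18
ee_pos: [0.5177, -0.1408, 0.0628]
orientation: [0.001, 0.702, 0.712, 0.0]
wrist_force: [1.5, 0.4, -4.1]
width: 0.0119
grip_force: 55.0
```

```bash
python3 -c "
from h import *
to(.518,-.141,.058,0.9)
np.set_printoptions(precision=4,suppress=True)
r=lambda a:(np.array(a,float)+.5)/4-.5+np.array([250,140])
P=w('top',r([(313,80),(735,72),(740,237),(318,250)]),.095)[:,:2];print(P,P.mean(0),[np.degrees(np.arctan2(*(P[i]-P[j])[::-1])) for i,j in((0,1),(3,2),(0,3),(1,2))])
print('dredger top',w('top',r([(30,249)]),.054))
"
```

```text
t 19.18 p [ 0.5177 -0.1408  0.0628] yaw_y 0.87 w 0.0119 gf 55.0 F [ 1.5  0.4 -4.1]
go [-0.005  0.006  0.121] turn -0.007
[[ 0.7212 -0.056 ]
 [ 0.7291 -0.3686]
 [ 0.6064 -0.3682]
 [ 0.5963 -0.0594]] [ 0.6633 -0.2131] [np.float64(91.43465954398961), np.float64(91.86389556823235), np.float64(1.567674596025608), np.float64(-0.20128919400606082)]
dredger top [[0.6002 0.1552 0.054 ]]
```

>>> arm_command --deltas "-1 0 0 0.04 0;-1 0 0 0.03 0;-1 0 0 0.03 0;-1 0 0 0 0"

```text
clock: 19.52
ee_pos: [0.5174, -0.1408, 0.0583]
orientation: [0.0, 0.702, 0.712, 0.0]
wrist_force: [1.2, -0.2, -3.9]
width: 0.0119
grip_force: 55.0
```

>>> arm_command --deltas "-1 0 0 0.02 0;-1 0 0 0.02 0;-1 0 0 0 0"

```text
clock: 19.77
ee_pos: [0.5175, -0.1408, 0.0582]
orientation: [0.0, 0.702, 0.712, 0.0]
wrist_force: [-8.0, 2.5, 33.0]
width: 0.0113
grip_force: 55.0
```

>>> arm_command --deltas "-1 0 0 -0.03 0;-0.8 0 0 0 0;-0.6 0 0 0 0;-0.2 0 0 0 0;0.2 0 0 0 0;0.6 0 0 0 0;0.6 0 0 0 0;0.6 0 0 0 0;0.6 0 0 -0.2 0;0.6 0 0 -0.4 0"

```text
clock: 20.6
ee_pos: [0.5165, -0.1404, 0.0813]
orientation: [-0.001, 0.702, 0.712, -0.001]
wrist_force: [-0.3, 0.4, -0.1]
width: 0.0619
grip_force: 0.0
```

>>> arm_command --deltas "0.6 0 0 -0.6 0;0.6 0 0 -0.6 0;0.6 0 0 -0.6 0.5;0.6 0 0 -0.4 1;0.6 0 0 0 1;0.6 0 0 0 1;0.6 0 0 0 1;0.6 0 0 0 1;0.6 0 0 0 1;0.6 0 0 0 1"

```text
clock: 21.43
ee_pos: [0.5173, -0.1407, 0.1706]
orientation: [0.0, 0.894, 0.447, 0.0]
wrist_force: [-0.3, 0.5, 0.5]
width: 0.0731
grip_force: 0.0
```

>>> arm_command --deltas "0 0 0 0 1;0 0 0 0 1;0 0 0 0 1;0 0 0 0 1;0 0 0 0 1;0 0 0 0 1;0 0 0 0 1;0 0 0 0 1;0 0 0 0 1;0 0 0 0 1"

```text
clock: 22.27
ee_pos: [0.5173, -0.1407, 0.1705]
orientation: [0.0, 1.0, 0.027, 0.0]
wrist_force: [-0.0, 0.1, -0.3]
width: 0.0455
grip_force: 0.0
```

>>> arm_command --deltas "0 0 0 0 0.5;0 0 0 0 0;0 0 0 0 0"

```text
clock: 22.52
ee_pos: [0.5174, -0.1408, 0.1704]
orientation: [0.0, 1.0, 0.008, 0.0]
wrist_force: [-0.6, 0.4, -0.2]
width: 0.0455
grip_force: 0.0
```

```bash
python3 -c "
from h import *
to(.4055,-.1425,.15,-89.1)
"
```

```text
t 22.52 p [ 0.5174 -0.1408  0.1704] yaw_y -89.04 w 0.0455 gf 0.0 F [-0.6  0.4 -0.2]
go [-2.797 -0.004  0.508] turn 0.011
```

>>> arm_command --deltas "0 -0.4 0 0 0;0 -0.6 0 0 0;0 -0.6 0 0 0;0 -0.6 0 0 0;0 -0.4 0 0 0;0 -0.2 0 0 0;0 0 0 0.4 0;0 0 0 0.6 0;0 0 0 0.6 0;0 0 0 0.6 0"

```text
clock: 23.35
ee_pos: [0.4063, -0.1428, 0.0814]
orientation: [0.0, 1.0, 0.008, 0.001]
wrist_force: [-0.3, -0.2, -0.5]
width: 0.0456
grip_force: 0.0
```

>>> arm_command --deltas "0 0 0 0.6 0;0 0 0 0.4 0;0 0 0 0.2 0;0 0 0 0.15 0;0 0 0 0 0;0 0 0 0 0"

```text
clock: 23.85
ee_pos: [0.4058, -0.1426, 0.0283]
orientation: [0.0, 1.0, 0.008, 0.0]
wrist_force: [0.2, -0.2, -0.1]
width: 0.0459
grip_force: 0.0
```

>>> arm_command --deltas "-1 0 0 0 0;-1 0 0 0 0;-1 0 0 0 0;-1 0 0 0 0;-1 0 0 0 0;-1 0 0 0 0;-1 0 0 0 0;-1 0 0 0 0;-1 0 0 0 0;-1 0 0 0 0" --grip_force 40

```text
clock: 24.68
ee_pos: [0.4056, -0.1426, 0.0281]
orientation: [0.0, 1.0, 0.008, 0.0]
wrist_force: [-1.3, -1.5, 6.5]
width: 0.0158
grip_force: 40.0
```

```bash
python3 -c "
from h import *
to(.5435,-.1405,.027,-88.8)
"
```

```text
t 24.68 p [ 0.4056 -0.1426  0.0281] yaw_y -89.14 w 0.0158 gf 40.0 F [-1.3 -1.5  6.5]
go [3.449e+00 1.000e-03 3.000e-02] turn -0.067
```

>>> arm_command --deltas "-1 0.1 0 -0.01 0;-1 0.2 0 0 0;-1 0.3 0 0 0;-1 0.3 0 0 0;-1 0.3 0 0 0;-1 0.3 0 0 0;-1 0.3 0 0 0;-1 0.3 0 0 0;-1 0.3 0 0 0;-1 0.3 0 0 -0.05"

```text
clock: 25.52
ee_pos: [0.5141, -0.1406, 0.0283]
orientation: [-0.0, 1.0, 0.01, -0.0]
wrist_force: [-2.3, 0.0, 0.9]
width: 0.0157
grip_force: 40.0
```

>>> arm_command --deltas "-1 0.2 0 0 0;-1 0.15 0 0 0;-1 0.1 0 0 0;-1 0.05 0 0 0;-1 0 0 0 0"

```text
clock: 25.93
ee_pos: [0.5337, -0.1404, 0.0283]
orientation: [0.0, 1.0, 0.01, 0.0]
wrist_force: [-0.0, 1.1, -0.3]
width: 0.0161
grip_force: 40.0
```

>>> arm_command --deltas "-1 0.05 0 0 0;-1 0.05 0 0 0;-1 0.05 0 0 0;-1 0 0 0 0"

```text
clock: 26.27
ee_pos: [0.5398, -0.1404, 0.0283]
orientation: [0.0, 1.0, 0.01, 0.0]
wrist_force: [1.1, -0.1, -1.3]
width: 0.016
grip_force: 40.0
```

>>> arm_command --deltas "-1 0.04 0 0 0;-1 0.02 0 0 0;-1 0 0 0 0"

```text
clock: 26.52
ee_pos: [0.542, -0.1403, 0.0283]
orientation: [0.0, 1.0, 0.01, 0.0]
wrist_force: [-0.0, 0.1, -0.6]
width: 0.0158
grip_force: 40.0
```

>>> arm_command --deltas "-1 0.03 0 0 0;-1 0.02 0 0 0;-1 0 0 0 0"

```text
clock: 26.77
ee_pos: [0.543, -0.1402, 0.0282]
orientation: [-0.0, 1.0, 0.01, -0.001]
wrist_force: [-7.0, -2.4, 2.0]
width: 0.0159
grip_force: 40.0
```

```bash
python3 -c "
from h import *
to(.5435,-.1405,.027,-88.8)
"
```

```text
t 26.77 p [ 0.543  -0.1402  0.0282] yaw_y -88.88 w 0.0159 gf 40.0 F [-7.  -2.4  2. ]
go [0.013 0.007 0.031] turn -0.016
```

>>> arm_command --deltas "-1 0.02 0 0 0;-1 0 0 0 0"

```text
clock: 26.93
ee_pos: [0.543, -0.1402, 0.0282]
orientation: [-0.0, 1.0, 0.01, -0.002]
wrist_force: [-11.5, -3.1, 6.2]
width: 0.0156
grip_force: 40.0
```

>>> arm_command --deltas "-1 0 0 0 0;-0.8 0 0 0 0;-0.6 0 0 0 0;-0.4 0 0 0 0;0 0 0 0 0;0 0 0 0 0;0 0 0 0 0;0 0 0 -0.2 0;0 0 0 -0.5 0;0 0 0 -0.6 0"

```text
clock: 27.77
ee_pos: [0.5438, -0.1399, 0.0804]
orientation: [-0.0, 1.0, 0.01, -0.001]
wrist_force: [0.6, 0.3, 0.7]
width: 0.0455
grip_force: 0.0
```

>>> arm_command --deltas "0 0 0 -0.7 0;0 0 0 -0.7 0;0 0 0 -0.7 0;0 0 0 -0.7 0;0 0 0 -0.7 0;0 0 0 -0.5 0;0 0 0 0 0;0 0 0 0 0"

```text
clock: 28.43
ee_pos: [0.5449, -0.1403, 0.2418]
orientation: [0.0, 1.0, 0.01, 0.001]
wrist_force: [-0.3, -0.0, -0.1]
width: 0.0455
grip_force: 0.0
```

```bash
python3 -c "
from h import *
to(.6002,.1552,.24)
shot('top','t6.png',(230,150,220,130),3.6)
"
```

```text
t 28.43 p [ 0.5449 -0.1403  0.2418] yaw_y -88.89 w 0.0455 gf 0.0 F [-0.3 -0.  -0.1]
go [ 1.524 -7.36   0.042] turn None
```

View pics/t6.png

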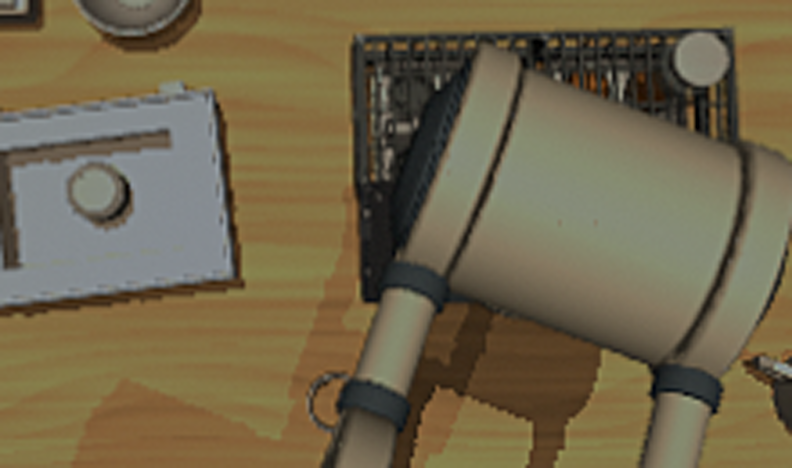

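The top view shows the pan inside the free bay. In the well, the dredger's lit top is centred at about (98,192), clear of all walls.

```bash
python3 -c "
from h import *
r=lambda a:(np.array(a,float)+.5)/3.6-.5+np.array([230,150])
d=w('top',r([(97.5,192)]),.054)[0];print(d, w('top',r([(66,192),(130,192)]),.054))
to(d[0],d[1],.24,-83)
im=cv2.imread('pics/raw_t6.png');g=im.max(2)[190:215,245:270];print(g[::2].tolist())
"
```

```text
[0.59686865 0.15634854 0.054     ] [[0.59680452 0.18266752 0.054     ]
 [0.59693314 0.1292193  0.054     ]]
t 28.48 p [ 0.5444 -0.1401  0.2406] yaw_y -88.89 w 0.0455 gf 0.0 F [ 0.  -0.5 -0.2]
go [ 1.456 -7.385  0.014] turn -1.178
[[78, 81, 78, 80, 83, 84, 87, 87, 88, 86, 102, 108, 107, 106, 108, 106, 107, 109, 108, 105, 106, 105, 104, 103, 103], [106, 104, 103, 105, 103, 105, 102, 102, 102, 102, 101, 102, 101, 102, 102, 101, 115, 121, 120, 120, 120, 120, 119, 120, 146], [100, 99, 113, 122, 120, 120, 142, 153, 153, 136, 131, 133, 134, 136, 151, 154, 150, 147, 146, 144, 145, 145, 145, 145, 144], [148, 147, 146, 145, 146, 148, 136, 116, 109, 109, 116, 116, 109, 100, 105, 99, 119, 140, 148, 146, 144, 145, 145, 144, 144], [144, 141, 144, 146, 135, 114, 112, 106, 131, 145, 143, 142, 144, 146, 132, 117, 103, 94, 97, 124, 147, 147, 146, 145, 144], [142, 144, 146, 118, 102, 115, 137, 144, 142, 140, 140, 140, 140, 141, 142, 145, 124, 108, 97, 41, 91, 143, 148, 145, 144], [142, 144, 147, 121, 102, 128, 144, 140, 139, 139, 139, 139, 140, 139, 139, 141, 145, 110, 104, 50, 14, 113, 146, 146, 145], [142, 144, 145, 129, 103, 126, 143, 142, 140, 140, 140, 140, 141, 140, 141, 144, 128, 104, 113, 57, 9, 97, 141, 149, 145], [143, 144, 145, 138, 112, 100, 115, 140, 143, 141, 141, 141, 141, 142, 147, 126, 102, 108, 71, 25, 34, 97, 141, 150, 145], [142, 144, 144, 144, 151, 108, 96, 97, 111, 119, 118, 118, 119, 116, 100, 105, 93, 42, 13, 60, 104, 105, 136, 149, 145], [144, 143, 143, 143, 145, 148, 150, 134, 109, 92, 78, 74, 67, 66, 61, 26, 36, 74, 89, 104, 120, 144, 148, 146, 145], [143, 143, 145, 144, 143, 144, 144, 144, 148, 152, 135, 112, 98, 97, 106, 109, 107, 103, 120, 121, 142, 148, 145, 144, 144], [144, 144, 144, 145, 144, 143, 144, 143, 145, 144, 146, 148, 150, 151, 128, 143, 150, 148, 146, 146, 144, 145, 144, 144, 143]]
```

>>> arm_command --deltas "0.54 0.08 -0.4 0 0;0.54 0.15 -0.75 0 0;0.54 0.15 -0.75 0 0;0.54 0.15 -0.75 0 0;0.54 0.15 -0.75 0 0;0.54 0.15 -0.75 0 0;0.54 0.15 -0.75 0 0;0.54 0.15 -0.75 0 0;0.54 0.15 -0.75 0 0;0.54 0.15 -0.75 0 0"

```text
clock: 29.32
ee_pos: [0.5956, 0.1483, 0.239]
orientation: [0.0, 1.0, 0.01, -0.001]
wrist_force: [0.6, -0.3, 0.1]
width: 0.0702
grip_force: 0.0
```

>>> arm_command --deltas "0.54 0.04 -0.26 0 0;0.54 0 0 0.3 -0.6;0.54 0 0 0.5 -0.58;0.54 0 0 0.5 0;0.54 0 0 0.5 0;0.54 0 0 0.2 0;0.54 0 0 0 0;0.54 0 0 0 0"

```text
clock: 29.98
ee_pos: [0.5974, 0.157, 0.1602]
orientation: [0.0, 0.998, 0.061, -0.001]
wrist_force: [0.2, 0.0, 0.8]
width: 0.0702
grip_force: 0.0
```

```bash
python3 -c "
from h import *
to(.5975,.1573,.039,-83)
"
```

```text
t 29.98 p [0.5974 0.157  0.1602] yaw_y -83.0 w 0.0702 gf 0.0 F [0.2 0.  0.8]
go [ 0.006 -0.008  3.03 ] turn -0.001
```

>>> arm_command --deltas "0.54 0 0 0.3 0;0.54 0 0 0.4 0;0.54 0 0 0.4 0;0.54 0 0 0.4 0;0.54 0 0 0.4 0;0.54 0 0 0.4 0;0.54 0 0 0.4 0;0.54 0 0 0.3 0;0.54 0 0 0.03 0;0.54 0 0 0 0"

```text
clock: 30.82
ee_pos: [0.5978, 0.1572, 0.0394]
orientation: [0.0, 0.998, 0.061, -0.0]
wrist_force: [-0.2, -0.6, -0.0]
width: 0.0701
grip_force: 0.0
```

>>> arm_command --deltas "-1 0 0 0 0;-1 0 0 0 0;-1 0 0 0 0;-1 0 0 0 0;-1 0 0 0 0;-1 0 0 0 0;-1 0 0 0 0;-1 0 0 0 0" --grip_force 25

```text
clock: 31.48
ee_pos: [0.5981, 0.1574, 0.0399]
orientation: [-0.0, 0.998, 0.061, 0.001]
wrist_force: [-0.9, -0.2, 8.1]
width: 0.0482
grip_force: 25.0
```

>>> arm_command --deltas "-1 0 0 -0.1 0;-1 0 0 -0.3 0;-1 0 0 -0.5 0;-1 0 0 -0.6 0;-1 0 0 -0.7 0;-1 0 0 -0.7 0;-1 0 0 -0.7 0;-1 0 0 -0.7 0;-1 0 0 -0.5 0;-1 0 0 -0.3 0"

```text
clock: 32.32
ee_pos: [0.5981, 0.1574, 0.247]
orientation: [-0.0, 0.998, 0.061, 0.002]
wrist_force: [-0.4, -0.4, -1.8]
width: 0.0483
grip_force: 25.0
```

```bash
python3 -c "
from h import *
to(.663,-.174,.245,-83)
"
```

```text
t 32.32 p [0.5981 0.1574 0.247 ] yaw_y -82.99 w 0.0483 gf 25.0 F [-0.4 -0.4 -1.8]
go [0.598 8.421 0.051] turn 0.003
```

>>> arm_command --deltas "-1 0.02 0.3 0 0;-1 0.04 0.6 0 0;-1 0.06 0.8 0 0;-1 0.06 0.8 0 0;-1 0.06 0.8 0 0;-1 0.06 0.8 0 0;-1 0.06 0.8 0 0;-1 0.06 0.8 0 0;-1 0.06 0.8 0 0;-1 0.06 0.8 0 0"

```text
clock: 33.15
ee_pos: [0.6541, -0.1322, 0.2428]
orientation: [-0.0, 0.998, 0.061, -0.001]
wrist_force: [0.7, -1.3, -3.0]
width: 0.0482
grip_force: 25.0
```

>>> arm_command --deltas "-1 0.04 0.7 0 0;-1 0.02 0.4 0 0;-1 0 0 0 0;-1 0 0 0 0"

```text
clock: 33.48
ee_pos: [0.6618, -0.174, 0.2426]
orientation: [-0.0, 0.998, 0.06, -0.001]
wrist_force: [0.3, 0.1, -1.6]
width: 0.0478
grip_force: 25.0
```

>>> arm_command --deltas "-1 0 0 0.3 0;-1 0 0 0.5 0;-1 0 0 0.5 0;-1 0 0 0.5 0;-1 0 0 0.4 0;-1 0 0 0.2 0;-1 0 0 0.1 0;-1 0 0 0 0;-1 0 0 0 0"

```text
clock: 34.23
ee_pos: [0.6628, -0.173, 0.144]
orientation: [0.0, 0.998, 0.061, 0.0]
wrist_force: [0.7, -0.7, -1.0]
width: 0.0481
grip_force: 25.0
```

```bash
python3 -c "
from h import *
to(.663,-.174,.131,-83)
"
```

```text
t 34.23 p [ 0.6628 -0.173   0.144 ] yaw_y -82.97 w 0.0481 gf 25.0 F [ 0.7 -0.7 -1. ]
go [0.001 0.025 0.325] turn 0.007
```

>>> arm_command --deltas "-1 0 0 0.1 0;-1 0 0 0.1 0;-1 0 0 0.05 0;-1 0 0 0.03 0;-1 0 0 0 0"

```text
clock: 34.65
ee_pos: [0.6623, -0.1733, 0.1317]
orientation: [-0.0, 0.998, 0.061, -0.0]
wrist_force: [-0.0, 1.3, -2.0]
width: 0.0481
grip_force: 25.0
```

>>> arm_command --deltas "-1 0 0 0.03 0;-1 0 0 0.02 0;-1 0 0 0 0"

```text
clock: 34.9
ee_pos: [0.6626, -0.1734, 0.1309]
orientation: [0.0, 0.998, 0.061, 0.0]
wrist_force: [-3.7, 1.8, 9.4]
width: 0.0483
grip_force: 25.0
```

Contact is at the height I expected. Releasing, then rising and retreating.

>>> arm_command --deltas "-0.2 0 0 -0.01 0;0.05 0 0 0 0;0.2 0 0 0 0;0.35 0 0 0 0;0.54 0 0 0 0;0.54 0 0 0 0;0.54 0 0 0 0;0.54 0 0 -0.2 0;0.54 0 0 -0.5 0;0.54 0 0 -0.6 0"

```text
clock: 35.73
ee_pos: [0.6617, -0.173, 0.1821]
orientation: [-0.001, 0.998, 0.061, -0.001]
wrist_force: [0.4, -0.3, 0.2]
width: 0.0704
grip_force: 0.0
```

>>> arm_command --deltas "0.54 0 0 -0.6 0;0.54 0 0 -0.6 0;0.54 0 0 -0.6 0;0.54 0 0 -0.3 0;0.54 -0.6 -0.3 0 0;0.54 -0.6 -0.4 0 0;0.54 -0.6 -0.5 0 0;0.54 -0.6 -0.5 0 0;0.54 -0.6 -0.5 0 0;0.54 -0.6 -0.5 0 0"

```text
clock: 36.57
ee_pos: [0.505, -0.083, 0.2669]
orientation: [0.0, 0.998, 0.061, 0.0]
wrist_force: [0.5, 0.1, 0.3]
width: 0.0704
grip_force: 0.0
```

>>> arm_command --deltas "0.54 -0.5 -0.5 0 0;0.54 -0.3 -0.6 0 0;0.54 0 -0.7 0 0;0.54 0 -0.7 0 0;0.54 0 -0.7 0 0;0.54 0 -0.5 0 0;0.54 0 0 0 0;0.54 0 0 0 0"

```text
clock: 37.23
ee_pos: [0.4564, 0.06, 0.2669]
orientation: [0.0, 0.998, 0.062, 0.0]
wrist_force: [-0.5, 0.3, -0.6]
width: 0.0701
grip_force: 0.0
```

```bash
python3 -c "
from h import *
to()
a=arm.read_camera('top')[:,:,::-1];b=arm.read_camera('side')[:,:,::-1]
cv2.imwrite('pics/raw_f.png',a)
A=cv2.resize(a[150:290,140:450],(800,361),interpolation=cv2.INTER_CUBIC)
B=cv2.resize(b[120:330,250:450],(229,239));B=cv2.resize(b[125:235,250:450],(435,239),interpolation=cv2.INTER_CUBIC)
C=cv2.resize(b[250:400,230:450],(365,239),interpolation=cv2.INTER_CUBIC)
cv2.imwrite('pics/f.png',cv2.convertScaleAbs(np.vstack([A,np.hstack([B,C])]),alpha=1.4))
"
```

```text
t 37.23 p [0.4564 0.06   0.2669] yaw_y -82.87 w 0.0701 gf 0.0 F [-0.5  0.3 -0.6]
go [0. 0. 0.] turn None
```

View pics/f.png

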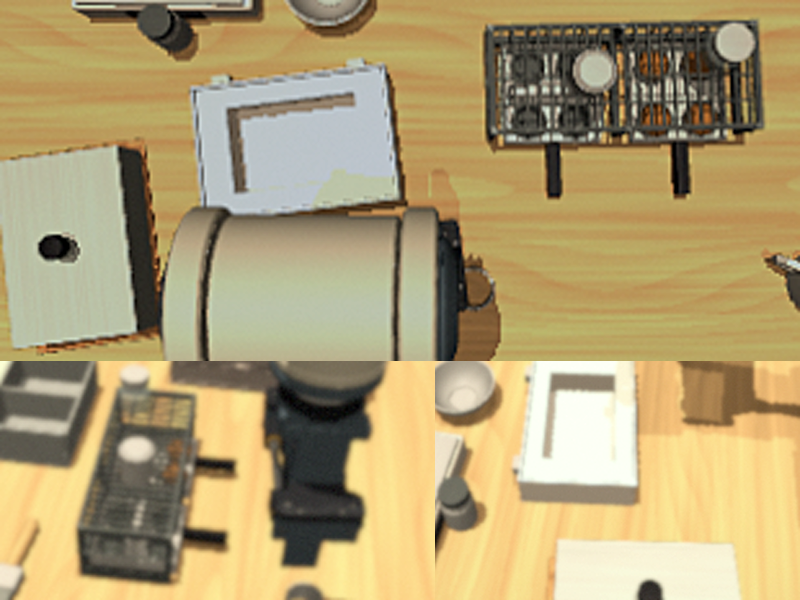

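The final picture shows:
- **Pan:** seated in the left bay, with its grip end at (554,197), level with the bun pan's at (682,195).
- **Dredger:** upright on the rack at (595,70).
- **Cover:** upright on the mat, with its knob at (55,247).
- **Carrier:** empty, and the other things have not moved.

```bash
python3 -c "
from h import *
print(arm.job_done())"
```

```text
the job is handed in; nothing more can be done
None
```

The job is done and handed in at about 37 s: the cover stands on the mat, the pan is home in the lined bay, the dredger stands on the rack, and nothing was tipped or moved out of place.

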